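# Draw up the tissue-grinder pestle to drain

### The job

Three glass tissue grinders stand in the cooling block, each with its collection tube beside it; one of these tubes is already uncapped. In the grinder beside that open tube, take hold of the pestle and draw it slowly straight up, without binding in the glass or lifting the glass tube along, until its white head is wholly above the blue line yet still wholly inside the tube. Finish there, still holding the pestle up, upright and still, to drain; leave the other grinders, tubes and things on the bench alone.

Things in the scene. Friction and masses are not known exactly. Their poses are not given: they have to be found in the camera images.
- pestle1_knob (a point): centre of the dark blue knob (upright cylinder 24 mm across, 40 mm tall) on top of pestle 1, which stands in glass tube 1: one rigid loose piece, 190 mm long, about 0.1 kg, with a steel rod 8 mm across below the knob. At the start this point is about 203 mm above the bench, 52 mm above the glass rim, with 32 mm of bare rod between rim and knob. z: up along the pestle.
- pestle2_knob (a point): centre of the dark blue knob (upright cylinder 24 mm across, 40 mm tall) on top of pestle 2, which stands in glass tube 2: one rigid loose piece, 190 mm long, about 0.1 kg, with a steel rod 8 mm across below the knob. At the start this point is about 203 mm above the bench, 52 mm above the glass rim, with 32 mm of bare rod between rim and knob. z: up along the pestle.
- pestle3_knob (a point): centre of the dark blue knob (upright cylinder 24 mm across, 40 mm tall) on top of pestle 3, which stands in glass tube 3: one rigid loose piece, 190 mm long, about 0.1 kg, with a steel rod 8 mm across below the knob. At the start this point is about 203 mm above the bench, 52 mm above the glass rim, with 32 mm of bare rod between rim and knob. z: up along the pestle.
- pestle1_head (a point): centre of the head of pestle 1: a white cylinder 24 mm across, 40 mm long, with about 1 mm of play all round in the bore, 150 mm below the knob's centre; at the start its underside stands on the floor of the tube
- vessel1: Tube 1: glass tube of a tissue grinder, open at the top, 31 mm outside, 126 mm tall, about 120 g; bore 26 mm wide, its floor 8 mm above the underside. A thin blue line runs round it 45 mm above that floor (53 above the underside). Loose, with 1 to 2 mm of play, in a 45 mm deep well of the block; rim about 151 mm above the bench. Origin: centre of its underside; z up its axis.
- vessel1_mouth (a point): centre of the mouth of glass tube 1, level with its rim
- pestle2_head (a point): centre of the head of pestle 2: a white cylinder 24 mm across, 40 mm long, with about 1 mm of play all round in the bore, 150 mm below the knob's centre; at the start its underside stands on the floor of the tube
- vessel2: Tube 2: glass tube of a tissue grinder, open at the top, 31 mm outside, 126 mm tall, about 120 g; bore 26 mm wide, its floor 8 mm above the underside. A thin blue line runs round it 45 mm above that floor (53 above the underside). Loose, with 1 to 2 mm of play, in a 45 mm deep well of the block; rim about 151 mm above the bench. Origin: centre of its underside; z up its axis.
- vessel2_mouth (a point): centre of the mouth of glass tube 2, level with its rim
- pestle3_head (a point): centre of the head of pestle 3: a white cylinder 24 mm across, 40 mm long, with about 1 mm of play all round in the bore, 150 mm below the knob's centre; at the start its underside stands on the floor of the tube
- vessel3: Tube 3: glass tube of a tissue grinder, open at the top, 31 mm outside, 126 mm tall, about 120 g; bore 26 mm wide, its floor 8 mm above the underside. A thin blue line runs round it 45 mm above that floor (53 above the underside). Loose, with 1 to 2 mm of play, in a 45 mm deep well of the block; rim about 151 mm above the bench. Origin: centre of its underside; z up its axis.
- vessel3_mouth (a point): centre of the mouth of glass tube 3, level with its rim
- tube_open_top (a point): top of the only collection tube without a cap (clear plastic, 16 mm across, 78 mm tall). It stands in the block beside its own grinder, 55 mm from it on the far side from the robot; the other grinders are 97 mm or more from it. About 105 mm above the bench.
- tube_capped1_top (a point): top of a collection tube closed with an orange screw cap 21 mm across; it stands in the same way beside its own grinder
- tube_capped2_top (a point): top of a collection tube closed with an orange screw cap 21 mm across; it stands in the same way beside its own grinder
- block: aluminium cooling block in a blue tray, 296 mm along y, 155 mm along x, top 70 mm above the bench, fixed. Three grinders in a row along its y, 80 mm apart, 22 mm to the robot's side of its centre line; a collection tube beside each, 33 mm beyond that line. Origin: centre of its underside.
- cap: orange screw cap taken off the open tube, 21 mm across, 16 mm tall, lying on the bench beyond the block; bystander
- jar: glass jar with white lid, 80 mm across, 120 mm tall; bystander
- tip_box: grey box of pipette tips, 80 x 120 mm, 65 mm tall; bystander
- spatula: flat steel lab spatula, 190 mm long, lying in the steel tray; bystander
Not all that is in view belongs to the job. Leave any orange look-alike of the vessel3 alone.

How it is judged:
On the way:
1. the pestle beside the open collection tube, gripped, has left the floor of its glass tube, and the glass has stayed seated (((horizontal distance between tube_open_top and vessel1_mouth below 0.07 m and z of pestle1_knob in the frame of vessel1 between 0.19 and 0.22 m and contact force between the fingers and pestle1 above 1 N and distance of vessel1 from where it was at the start of the episode below 0.008 m) or (horizontal distance between tube_open_top and vessel2_mouth below 0.07 m and z of pestle2_knob in the frame of vessel2 between 0.19 and 0.22 m and contact force between the fingers and pestle2 above 1 N and distance of vessel2 from where it was at the start of the episode below 0.008 m) or (horizontal distance between tube_open_top and vessel3_mouth below 0.07 m and z of pestle3_knob in the frame of vessel3 between 0.19 and 0.22 m and contact force between the fingers and pestle3 above 1 N and distance of vessel3 from where it was at the start of the episode below 0.008 m))), for 0.05 s.
At the end, for the whole second after the job is handed in: the pestle beside the open tube is held still (under 20 mm/s), upright (4 deg), drawn up 44 to 80 mm: head above the blue line, inside the bore, within 5 mm of its axis, under 6 N on the glass; its glass tube seated (8 mm, 5 deg), the other pestles down (((horizontal distance between tube_open_top and vessel1_mouth below 0.07 m and z of pestle1_knob in the frame of vessel1 between 0.222 and 0.258 m and angle between pestle1_knob's own z axis and vertical below 0.07 rad and linear speed of pestle1 below 0.02 m/s and contact force between the fingers and pestle1 above 1 N and contact force between pestle1 and vessel1 below 6 N and horizontal distance between pestle1_head and vessel1_mouth below 0.005 m and distance of vessel1 from where it was at the start of the episode below 0.008 m and angle between vessel1's own z axis and vertical below 0.09 rad and z of pestle2_knob in the frame of vessel2 below 0.186 m and z of pestle3_knob in the frame of vessel3 below 0.186 m) or (horizontal distance between tube_open_top and vessel2_mouth below 0.07 m and z of pestle2_knob in the frame of vessel2 between 0.222 and 0.258 m and angle between pestle2_knob's own z axis and vertical below 0.07 rad and linear speed of pestle2 below 0.02 m/s and contact force between the fingers and pestle2 above 1 N and contact force between pestle2 and vessel2 below 6 N and horizontal distance between pestle2_head and vessel2_mouth below 0.005 m and distance of vessel2 from where it was at the start of the episode below 0.008 m and angle between vessel2's own z axis and vertical below 0.09 rad and z of pestle1_knob in the frame of vessel1 below 0.186 m and z of pestle3_knob in the frame of vessel3 below 0.186 m) or (horizontal distance between tube_open_top and vessel3_mouth below 0.07 m and z of pestle3_knob in the frame of vessel3 between 0.222 and 0.258 m and angle between pestle3_knob's own z axis and vertical below 0.07 rad and linear speed of pestle3 below 0.02 m/s and contact force between the fingers and pestle3 above 1 N and contact force between pestle3 and vessel3 below 6 N and horizontal distance between pestle3_head and vessel3_mouth below 0.005 m and distance of vessel3 from where it was at the start of the episode below 0.008 m and angle between vessel3's own z axis and vertical below 0.09 rad and z of pestle1_knob in the frame of vessel1 below 0.186 m and z of pestle2_knob in the frame of vessel2 below 0.186 m))); the arm keeps its last pose, push and grip.
It fails at once if a pestle other than the one beside the open collection tube is drawn up (10 mm or more) ((not (horizontal distance between tube_open_top and vessel1_mouth below 0.07 m) and z of pestle1_knob in the frame of vessel1 above 0.188 m) or (not (horizontal distance between tube_open_top and vessel2_mouth below 0.07 m) and z of pestle2_knob in the frame of vessel2 above 0.188 m) or (not (horizontal distance between tube_open_top and vessel3_mouth below 0.07 m) and z of pestle3_knob in the frame of vessel3 above 0.188 m)).
It fails at once if the head of a pestle comes more than 12 mm out of its glass tube (z of pestle1_knob in the frame of vessel1 above 0.27 m or z of pestle2_knob in the frame of vessel2 above 0.27 m or z of pestle3_knob in the frame of vessel3 above 0.27 m).
It fails at once if a glass tube is lifted or dragged by 10 mm (distance of any of vessel1, vessel2, vessel3 from where it was at the start of the episode above 0.01 m).
It fails at once if the pestle is jerked (faster than 0.2 m/s) instead of drawn slowly (linear speed of any of pestle1, pestle2, pestle3 above 0.2 m/s).
It fails at once if a collection tube or a bystander is displaced by more than 20 mm (distance of any of tube_open_top, tube_capped1_top, tube_capped2_top, cap, jar, tip_box, spatula from where it was at the start of the episode above 0.02 m).
It also fails if it takes over 32 s, if anything falls off the work surface, if the arm or the gripper's body presses on something with over 40 N, if the wrist force passes 120 N, or if a joint passes its speed limit or range.

### The arm

A 7-joint arm with a two-finger parallel gripper is mounted at the origin on the work surface. World frame = base frame: x ahead of the robot, y to its left, z up, the work surface at z = 0. Lengths are in m, angles in rad, forces in N, time in s.
With the tool pointing down it reaches from about 0.4 to 0.85 m from the base axis. Payload 10.4 kg.
Tool frame: the origin (TCP) lies on the centre line of the jaws, within the pads' length; the fingertips stand 22 mm ahead of it and the grasp point (between the pads) lies 3 mm ahead of it; z points along the fingers, y is the direction in which the jaws open and shut (so a half turn about z gives the same grasp; the last joint's range is limited). The gripper opens to 85 mm and grips with 20 to 120 N. Pads are 22 mm wide; open, the fingers measure 114 mm over their backs; the gripper's body (76 mm by 85 mm) begins 54 mm behind the grasp point. The pads swing forward as they close: fully open they stand 13 mm farther back than shut.
Start: joints at [1.19, 0.332, -0.065, 1.46, 0.022, 1.35, -0.088], TCP at [0.219, -0.585, 0.253] pointing down, gripper open.
Joint ranges: [-2.6, 2.6], [-0.5, 2.12], [-1.47, 1.34], [0.16, 2.42], [-1.27, 4.41], [0.06, 2.06], [-2.6, 2.6]. Speed limits (rad/s): [2.22, 2.22, 2.79, 2.79, 3.14, 3.14, 3.14].

### API

Orientations are given as a unit quaternion [x, y, z, w].
In Python, from workcell import manip gives the robot as it stands. The module is installed in compiled form; this text tells all that it offers.
- The arm moves only by the shell command python3 -m crank 'ROWS' [FORCE]. ROWS is JSON, a list of rows, each a list of 3 entries, a list of its own where there are three numbers: the opening, from -1 (shut) to 1 (fully open), then the shift along the tool's x, y, z normalised to -1 to 1, where 1 is 80 mm, then the turn, a rotation vector about the tool's x, y, z normalised to -1 to 1, where 1 is pi/4 rad. In form: [[jaw, [tx, ty, tz], [ax, ay, az]], ...]. A call has exactly 5 rows; each row shifts and turns the commanded pose from where the row before left it, along the tool's axes as they then stand; what a row does not reach is not made up. A row lasts 1/10 s, in which the tool goes at most 50 mm and 8.59 degrees, less where a joint would pass 70% of its speed; a pose out of reach is approached as far as the arm can. A call with a number of a shift or a turn outside -1 to 1 is refused whole. A call with a gripper value outside its range is refused whole. The fingers move at their own pace and stop on an object; FORCE is the grip in N (left out, the last holds). Time passes only in rows, so rows that do not move let the fingers close, or fill a call up. It gives the time, the measured TCP pose, the force and the opening at its end, in the units of the state.
- manip.get_obs(): the state, without advancing time (a new reading comes with each control period).
- manip.camera(name): name is "scene" or "top"; returns the picture (400x640x3 uint8, blue, green, red); there is no depth.
- manip.camera_info(name): a dict with "K" (3x3 intrinsics, pixels), "k1" (the pictures are not rectified: a ray, as slopes to the right and down, at radius r is drawn at 1 + k1 r^2 times it, then the intrinsics apply), "camera_from_world" (4x4, takes a point from world to camera coordinates). Camera axes: x right, y down, z forward; pixel columns grow to the right and rows downward; lengths in m; the calibration is good to about 2 mm. A picture is of the moment at which its call begins. camera_info takes no time and is no camera call.
- manip.hand_in(): hands the job in, once; it reports no verdict.
The state is a dict: "clock": time; "joint_pos": joint angles; "joint_velocities": joint speeds; "tau": joint torques, N m; "position": TCP position; "ee_rot": TCP orientation; "ft_force": force on the tool from outside, world axes, zero at the start; "torque": the same for the moment, N m; "grip_width": opening from 0.0 (shut) to 1.0 (fully open).
Only numpy, scipy, OpenCV 4.12 (cv2) and the standard library are available. Lean on these libraries where they do the work, as an engineer would, in place of code of your own. Each camera call takes 0.05 s, during which the arm holds its last target.

## Working session

There is one attempt and no reset: what is moved stays moved. The work goes in short steps, Python scripts to look and compute and a shell command to move; the robot and the scene stay as the last step left them, time stands still between calls to the robot, and variables do not carry over. Pictures are saved under pics/ and viewed, and the job is handed in when it is done.

```bash
mkdir -p pics; python3 - <<'E'
from workcell import manip
import cv2
for n in("scene","top"):
    cv2.imwrite(f"pics/{n}0.png",manip.camera(n)); i=manip.camera_info(n); print(n,i)
o=manip.get_obs(); print(o)
E
```

```text
scene {'K': array([[471.83880899,   0.        , 316.44997311],
       [  0.        , 471.83880899, 200.06078535],
       [  0.        ,   0.        ,   1.        ]]), 'k1': -0.027081683162134936, 'camera_from_world': array([[ 0.61473188,  0.78858034, -0.0156771 , -0.32707519],
       [ 0.61998553, -0.49540089, -0.60843726, -0.25620772],
       [-0.48756811,  0.3643062 , -0.79344712,  1.55827346],
       [ 0.        ,  0.        ,  0.        ,  1.        ]])}
top {'K': array([[435.17241976,   0.        , 310.23133483],
       [  0.        , 435.17241976, 198.77242475],
       [  0.        ,   0.        ,   1.        ]]), 'k1': -0.007655209394107354, 'camera_from_world': array([[-1.18236060e-02, -9.99915490e-01, -5.40513029e-03,
        -5.58451889e-04],
       [-9.94816117e-01,  1.23089613e-02, -1.00942474e-01,
         5.67787585e-01],
       [ 1.01000475e-01,  4.18360667e-03, -9.94877581e-01,
         1.16384653e+00],
       [ 0.00000000e+00,  0.00000000e+00,  0.00000000e+00,
         1.00000000e+00]])}
{'clock': 0.1, 'joint_pos': array([ 1.19041162,  0.33280383, -0.06467556,  1.46085796,  0.02157019,
        1.34989756, -0.0885122 ]), 'joint_velocities': array([-0.0003967 , -0.0006225 , -0.00043995, -0.0025222 , -0.00090819,
       -0.00074085,  0.00151693]), 'tau': array([ 1.57101782e-03, -6.26743770e+01,  4.92580212e-02, -3.92432964e+01,
        1.63011096e-02,  6.99177064e-03,  5.32513084e-06]), 'position': array([ 0.21876062, -0.58513566,  0.25259813]), 'ee_rot': array([ 9.84043205e-01,  1.77928539e-01, -1.31199972e-04, -6.22777505e-04]), 'ft_force': array([ 1.52501944, -1.00213619, -0.97453027]), 'torque': array([-0.02990918, -0.00720517, -0.00305647]), 'grip_width': 1.0040624123819852}
```

View pics/scene0.png

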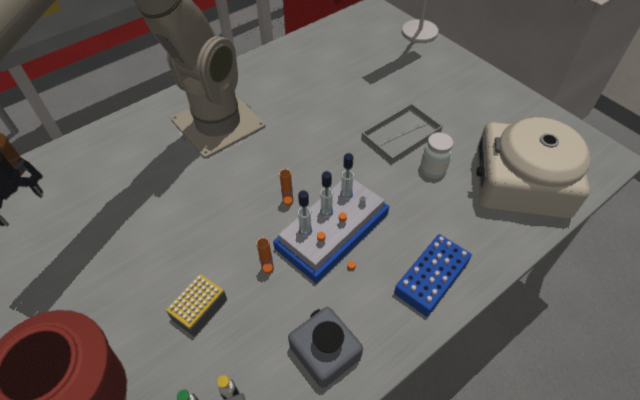

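View pics/top0.png

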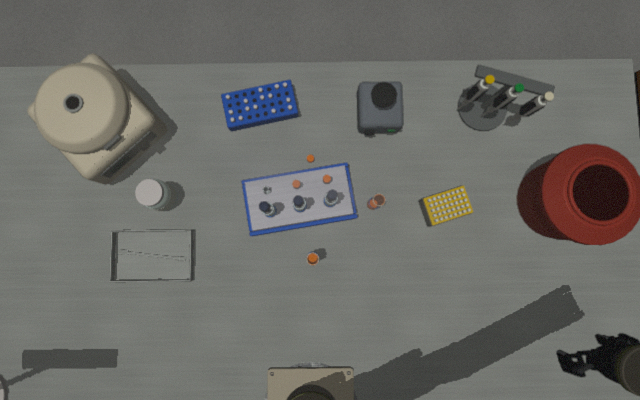

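Candidates by open tube: the one at top (267,190)/scene (363,200) has no orange cap; the other two, top (297,184) and (327,179), are capped. So the grinder meant is probably the leftmost, top (268,209)/scene (348,160). I'll check this in enlarged crops and measure it.

```bash
cat > h.py <<'E'
import numpy as np, cv2
from workcell import manip
def ray(n,p):
    i=manip.camera_info(n);K=i["K"];T=i["camera_from_world"]
    d=np.array([(p[0]-K[0,2])/K[0,0],(p[1]-K[1,2])/K[1,1]]);u=d.copy()
    for _ in range(10): u=d/(1+i["k1"]*(u@u))
    R=T[:3,:3]; c=-R.T@T[:3,3]; v=R.T@np.array([u[0],u[1],1.]); return c,v/np.linalg.norm(v)
def plane(n,p,z):
    c,v=ray(n,p); return c+v*(z-c[2])/v[2]
def tri(a,b):
    (c1,v1),(c2,v2)=ray("scene",a),ray("top",b)
    s=np.linalg.lstsq(np.c_[v1,-v2],c2-c1,rcond=None)[0]
    p,q=c1+s[0]*v1,c2+s[1]*v2; return (p+q)/2,np.linalg.norm(p-q)
def proj(n,P):
    i=manip.camera_info(n);K=i["K"];q=i["camera_from_world"]@np.r_[P,1];u=q[:2]/q[2];u=u*(1+i["k1"]*(u@u))
    return K[:2,:2]@u+K[:2,2]
def blobs(img,x0,y0,x1,y1,th=60,amin=20):
    m=(img.max(2)<th).astype(np.uint8); k=np.zeros_like(m);k[y0:y1,x0:x1]=m[y0:y1,x0:x1]
    n,l,s,c=cv2.connectedComponentsWithStats(k)
    return [(s[j],c[j].round(1)) for j in range(1,n) if s[j][4]>=amin]
E
python3 - <<'E'
from h import *
s=cv2.imread("pics/scene0.png");t=cv2.imread("pics/top0.png")
a=cv2.resize(s[140:280,260:400],None,fx=4,fy=4,interpolation=cv2.INTER_CUBIC)
b=cv2.resize(t[150:245,235:365],None,fx=4,fy=4,interpolation=cv2.INTER_CUBIC)
cv2.imwrite("pics/cs.png",a);cv2.imwrite("pics/ct.png",b)
print(blobs(s,285,145,365,225));print(blobs(t,250,180,350,225))
E
```

```text
[(array([344, 155,   9,  15,  93], dtype=int32), array([347.7, 162.5])), (array([322, 175,   9,  14,  95], dtype=int32), array([325.9, 181.1])), (array([299, 195,   9,  13,  91], dtype=int32), array([303.1, 200.7]))]
[]
```

View pics/cs.png

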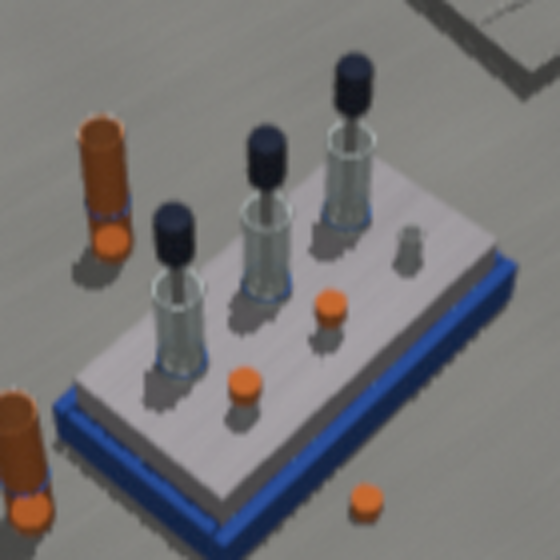

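View pics/ct.png

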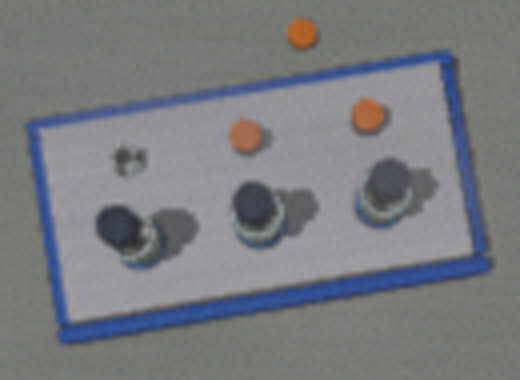

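The crops confirm it. The uncapped clear tube (scene crop (410,245), top crop (130,160)) pairs with the leftmost/far grinder, whose knob is at scene (348,162) and top about (265.5,207). The orange cylinders in front of and to the right of the block are look-alikes. Next is triangulation.

```bash
python3 - <<'E'
from h import *
t=cv2.imread("pics/top0.png").astype(int);s=cv2.imread("pics/scene0.png")
for i in ("top",):
    i_=t[200:215,256:280]
    print(i_.max(2))
r=blobs(t.astype(np.uint8),250,180,350,225,th=85); print([(q[0].tolist(),q[1]) for q in r])
S=[(347.7,162.5),(325.9,181.1),(303.1,200.7)]
T=sorted([q[1] for q in r if q[0][4]>40],key=lambda c:c[0])
for a,b in zip(S,T):
    print(tri(a,b), plane("scene",a,.205),plane("top",b,.21))
# block blue corners
hsv=cv2.cvtColor(t.astype(np.uint8),cv2.COLOR_BGR2HSV)
m=cv2.inRange(hsv,(105,120,60),(125,255,255));m[:155]=0;m[245:]=0;m[:,:235]=0;m[:,365:]=0
rect=cv2.minAreaRect(cv2.findNonZero(m));bp=cv2.boxPoints(rect);W=np.array([plane("top",p,.05) for p in bp]);print(bp,W[:,:2],W.mean(0))
print("caps")
m=cv2.inRange(hsv,(3,120,80),(18,255,255));n,l,st,c=cv2.connectedComponentsWithStats(m)
for j in range(1,n):
    if 15<st[j][4]<400: print(c[j],st[j][4],plane("top",c[j],.107)[:2])
print("open",plane("top",(267.5,189.5),.1))
E
```

```text
[[157 157 156 154 156 155 154 156 156 155 152 156 155 155 150 157 154 151
  155 154 154 154 155 154]
 [157 155 160 155 144 124 122 102 103 104 120 139 144 152 154 151 156 153
  152 152 150 151 153 152]
 [156 154 154 148 113  84  83  71  67  69  77 105 136 147 149 152 153 149
  142 117 116 115 116 118]
 [153 155 149 119  80  68  72  71  73  69  66  74  99 124 150 151 141 119
  105  96  93  96  94  94]
 [149 153 138  96  68  66  78  69  75  76  72  66  63  85 128 138 117  94
   92  89  96  90  93  93]
 [151 152 136  85  73  76  72  76  80  73  73  65  54  57  92 123 130  90
   82  88  91  94  93  95]
 [150 151 138  88  74  73  74  79  80  81  78  68  61  53  85 118 119  97
   87  83  92  98  94  95]
 [156 155 143  98  72  74  77  73  77  78  74  72  58  59 105 148 134 126
   89  90  93  96  93  97]
 [153 154 144 103  75  77  80  78  81  76  74  62  51  63 105 139 131 135
   95  88  83  90  95  93]
 [156 157 152 135  91  71  71  76  81  76  63  52  51  60  80 101 125 130
   87  80  76  88  93  95]
 [161 161 156 154 131  92  68  63  71  60  57  55  46  55  64  92 122 110
   94  75  82  8
[... 728 characters left out ...]
41 , 0.02101415, 0.19372871]), np.float64(0.0016589893175725878)) [0.5537819  0.01587984 0.205     ] [0.54401953 0.01979845 0.21      ]
[[240.67345 180.37285]
 [347.01276 162.21736]
 [356.43237 217.3896 ]
 [250.09308 235.54509]] [[ 0.61794727  0.18009404]
 [ 0.66403989 -0.10849604]
 [ 0.51393143 -0.13066267]
 [ 0.46885085  0.15426875]] [0.56619236 0.02380102 0.05      ]
caps
[310.06818182 157.95454545] 44 [ 0.66582451 -0.00858831]
[326.40909091 178.13636364] 44 [ 0.61261495 -0.04998712]
[295.57575758 183.42424242] 33 [0.59989423 0.02942867]
[372.13636364 203.86363636] 22 [ 0.54476195 -0.16576352]
[312.1686747  258.45783133] 83 [ 0.40827308 -0.01085646]
open [0.58594146 0.10235716 0.1       ]
```

Pestle measured at about (0.533, 0.099), which agrees with the block geometry (0.532, 0.100). Block yaw is about 9°. Plan: jaws along the block's y, partly open to stay clear of the neighbouring knob, travelling at z≈0.31.

```bash
python3 -m crank '[[0.4,[0,0,-0.34],[0,0,0.128]],[0.4,[0,0,-0.34],[0,0,0.128]],[0.4,[0.26,-0.39,0],[0,0,0]],[0.4,[0.26,-0.39,0],[0,0,0]],[0.4,[0.26,-0.39,0],[0,0,0]]]' 20
```

```text
clock: 0.6
position: [0.2662, -0.4819, 0.3073]
ee_rot: [0.997, 0.078, -0.0, -0.0]
ft_force: [0.6, -0.6, 0.1]
grip_width: 0.7
```

```bash
for i in 1; do python3 -m crank '[[0.3,[0.26,-0.39,0],[0,0,0]],[0.3,[0.26,-0.39,0],[0,0,0]],[0.3,[0.26,-0.39,0],[0,0,0]],[0.3,[0.26,-0.39,0],[0,0,0]],[0.3,[0.26,-0.39,0],[0,0,0]]]'; done;  python3 -m crank '[[0.3,[0.26,-0.39,0],[0,0,0]],[0.3,[0.26,-0.39,0],[0,0,0]],[0.3,[0.26,-0.39,0],[0,0,0]],[0.3,[0.26,-0.39,0],[0,0,0]],[0.3,[0.26,-0.39,0],[0,0,0]]]'
```

```text
clock: 1.1
position: [0.3446, -0.3113, 0.3075]
ee_rot: [0.997, 0.078, -0.0, -0.0]
ft_force: [0.7, -0.2, 0.2]
grip_width: 0.647
clock: 1.6
position: [0.4229, -0.1411, 0.3076]
ee_rot: [0.997, 0.078, -0.0, 0.0]
ft_force: [0.9, -0.4, -0.8]
grip_width: 0.654
```

```bash
python3 -m crank '[[0.3,[0.26,-0.39,0],[0,0,0]],[0.3,[0.26,-0.39,0],[0,0,0]],[0.3,[0.26,-0.39,0],[0,0,0]],[0.3,[0,0,0],[0,0,0]],[0.3,[0,0,0],[0,0,0]]]'
cat > go.py <<'E'
from h import *
from scipy.spatial.transform import Rotation as Ro
import sys
def go(P,yaw=None):
    o=manip.get_obs();R=Ro.from_quat(o["ee_rot"])
    print("pos",o["position"].round(4),"shift units",(R.inv().apply(np.array(P)-o["position"])/.08).round(3))
    x,z=R.apply([1,0,0]),R.apply([0,0,1]);print("xhead deg",np.degrees(np.arctan2(x[1],x[0])).round(2),"z",z.round(4),"F",o["ft_force"].round(2),"w",o["grip_width"])
    # turn needed to x heading 9 deg, z down
    c,s=np.cos(np.radians(9)),np.sin(np.radians(9));D=Ro.from_matrix(np.array([[c,s,0],[s,-c,0],[0,0,-1]]).T)
    print("turn units",((R.inv()*D).as_rotvec()/(np.pi/4)).round(3))
if __name__=="__main__": go([float(a) for a in sys.argv[1:4]])
E
python3 go.py .533 .099 .31
```

```text
clock: 2.1
position: [0.4696, -0.0398, 0.3073]
ee_rot: [0.997, 0.079, -0.0, -0.0]
ft_force: [-0.3, -1.0, -0.5]
grip_width: 0.647
pos [ 0.4696 -0.0398  0.3073] shift units [ 1.057 -1.589 -0.034]
xhead deg 9.09 z [-8.e-04  1.e-04 -1.e+00] F [-0.29 -0.99 -0.5 ] w 0.6466588309962529
turn units [-0.     0.001  0.002]
```

```bash
python3 -m crank '[[0.2,[0.26,-0.4,0],[0,0,0]],[0.2,[0.26,-0.4,0],[0,0,0]],[0.2,[0.27,-0.4,0],[0,0,0]],[0.2,[0.27,-0.39,0],[0,0,0]],[0.2,[0,0,0],[0,0,0]]]'
python3 go.py .533 .099 .206
python3 - <<'E'
from h import *
for n,(x,y) in(("scene",(240,60)),("top",(200,120))):
    im=manip.camera(n); cv2.imwrite(f"pics/{n}1f.png",im); cv2.imwrite(f"pics/{n}1.png",cv2.resize(im[y:y+140,x:x+190],None,fx=4,fy=4,interpolation=cv2.INTER_CUBIC))
E
```

```text
clock: 2.6
position: [0.534, 0.102, 0.3071]
ee_rot: [0.997, 0.08, -0.0, -0.001]
ft_force: [-0.9, 0.7, 0.0]
grip_width: 0.606
pos [0.534  0.102  0.3071] shift units [-0.017  0.038  1.263]
xhead deg 9.22 z [-9.0e-04  2.1e-03 -1.0e+00] F [-0.89  0.74  0.01] w 0.6056713458333587
turn units [-0.003  0.001  0.005]
```

View pics/scene1.png

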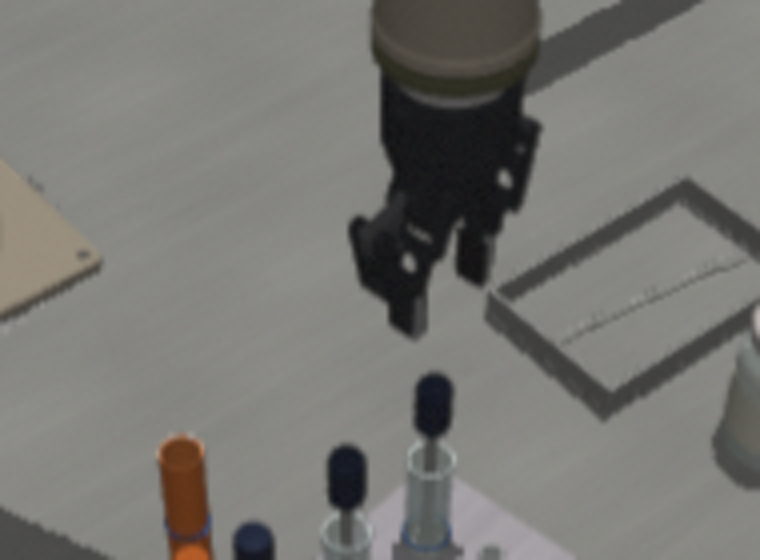

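View pics/top1.png

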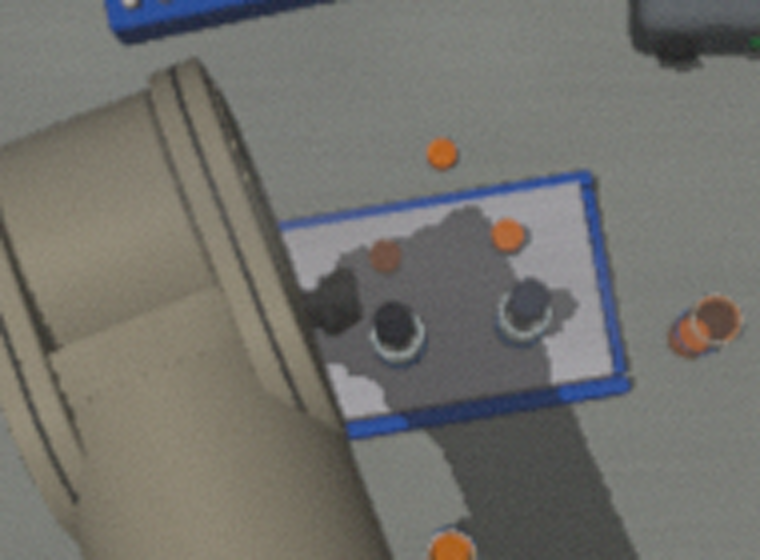

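The gripper sits above the target knob, centred to within a few mm (scene crop: fingertips near (407,330) and (475,280), knob (433,405)). Descending with a small correction.

```bash
python3 -m crank '[[0.2,[-0.01,0.03,0.2],[0,0,0]],[0.2,[0,0,0.3],[0,0,0]],[0.2,[0,0,0.3],[0,0,0]],[0.2,[0,0,0.3],[0,0,0]],[0.2,[0,0,0.14],[0,0,0]]]'
python3 -m crank '[[0.1,[0,0,0],[0,0,0]],[0.1,[0,0,0],[0,0,0]],[0.0,[0,0,0],[0,0,0]],[0.0,[0,0,0],[0,0,0]],[0,[0,0,0],[0,0,0]]]'
python3 go.py .533 .099 .206
python3 - <<'E'
from h import *
for n,(x,y) in(("scene",(280,90)),):
    im=manip.camera(n); cv2.imwrite(f"pics/{n}2f.png",im); cv2.imwrite(f"pics/{n}2.png",cv2.resize(im[y:y+120,x:x+140],None,fx=5,fy=5,interpolation=cv2.INTER_CUBIC))
print(blobs(im,285,145,365,225))
o=manip.get_obs()["position"]; print(proj("scene",[.533,.099,.223]),proj("scene",o-[0,0,.003]))
E
```

```text
clock: 3.2
position: [0.5323, 0.0932, 0.2065]
ee_rot: [0.997, 0.077, -0.001, 0.001]
ft_force: [0.2, -0.0, -0.3]
grip_width: 0.599
clock: 3.7
position: [0.5335, 0.096, 0.2091]
ee_rot: [0.997, 0.078, 0.0, 0.0]
ft_force: [-0.0, -0.5, -1.7]
grip_width: 0.5
pos [0.5335 0.096  0.2091] shift units [-0.    -0.037  0.039]
xhead deg 8.98 z [ 1.e-03 -1.e-04 -1.e+00] F [-0.05 -0.47 -1.69] w 0.4999596408421162
turn units [ 0.    -0.001 -0.   ]
[(array([325, 145,  35,  27, 612], dtype=int32), array([342.3, 155.4])), (array([322, 172,   9,  16, 125], dtype=int32), array([326. , 179.2])), (array([299, 195,   9,  13,  88], dtype=int32), array([303.1, 200.8]))]
[347.07219853 155.04179672] [346.01374023 160.37501179]
```

View pics/scene2.png

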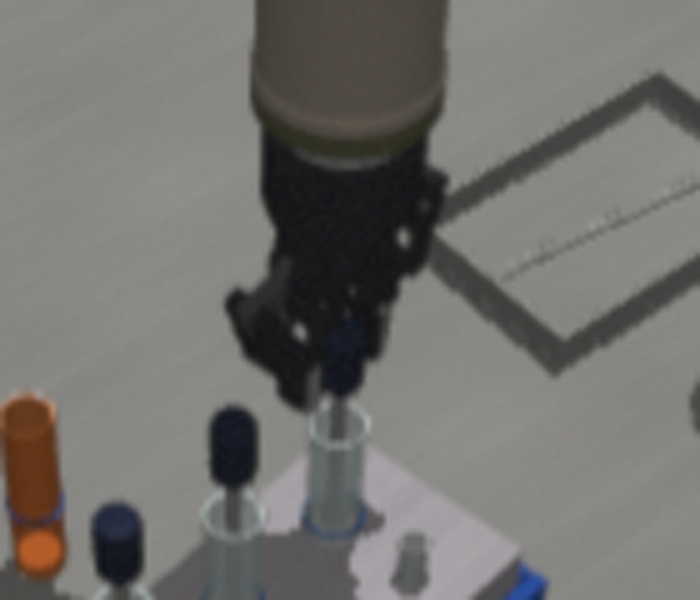

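```bash
python3 -m crank '[[0,[0,-0.03,0.03],[0,0,0]],[0,[0,0,0],[0,0,0]],[-0.15,[0,0,0],[0,0,0]],[-0.15,[0,0,0],[0,0,0]],[-0.15,[0,0,0],[0,0,0]]]'
python3 go.py .533 .099 .206
python3 - <<'E'
from h import *
from scipy.optimize import least_squares
# project cylinder centre for three knobs: compare offsets scene/top
for P in ([.533,.099,.203],[.545,.020,.203],[.5575,-.059,.203]):
    print(proj("scene",P),proj("top",np.array(P)+[0,0,.02]), proj("top",P))
s=cv2.imread("pics/scene0.png")
print(s[152:172,340:357].max(2))
im=manip.camera("scene"); cv2.imwrite("pics/scene3.png",cv2.resize(im[130:210,310:400],None,fx=8,fy=8,interpolation=cv2.INTER_CUBIC)[:600])
E
```

```text
clock: 4.25
position: [0.5328, 0.0983, 0.2061]
ee_rot: [0.997, 0.078, 0.0, 0.0]
ft_force: [-0.4, 0.2, 1.2]
grip_width: 0.425
pos [0.5328 0.0983 0.2061] shift units [ 0.003 -0.008  0.001]
xhead deg 8.98 z [ 0.e+00 -1.e-04 -1.e+00] F [-0.38  0.22  1.2 ] w 0.4246417716811818
turn units [ 0. -0. -0.]
[346.78588191 160.53976329] [263.47112224 205.87398598] [264.43291053 206.59947077]
[324.96119324 178.62559076] [297.92147042 200.23393728] [298.2085627  201.06918724]
[301.88735853 197.98783716] [332.31088262 194.38664843] [331.92553365 195.33541305]
[[127 127 129 128 128 127 123 113 110 111 118 125 127 129 127 126 128]
 [129 128 128 128 125 111 101  84  82  85  92 107 123 127 128 129 128]
 [128 128 128 127 113  83  67  61  62  63  65  79 106 125 129 128 129]
 [130 128 128 122  90  65  59  60  60  59  60  63  81 115 128 130 130]
 [128 128 125 110  63  57  59  60  61  62  60  60  68  98 128 131 131]
 [128 125 124  99  54  54  60  61  62  63  62  60  62  89 128 130 131]
 [127 126 124  99  46  44  54  60  62  60  59  56  54  87 126 130 130]
 [127 127 123  97  42  34  41  49  52  52  48  43  50
[... 170 characters left out ...]
123  86  38  28  28  32  29  30  29  32  51 102 127 129 129]
 [130 130 126  90  39  31  30  31  31  30  32  31  51 104 128 129 130]
 [131 132 125  81  37  27  28  30  31  33  31  31  54 113 128 129 131]
 [132 132 124  81  37  30  30  29  29  29  30  33  62 123 130 131 130]
 [133 131 126  90  42  27  31  33  32  31  30  38  75 126 131 130 131]
 [131 131 128 110  67  38  33  29  27  32  36  60 105 128 131 130 130]
 [131 129 129 125 103  74  48  35  32  43  67  89 125 129 131 131 132]
 [129 129 130 130 127 104  77  51  52  75 105 117 129 131 132 131 132]
 [129 130 130 134 150 130  92  65  69 102 135 133 131 131 133 133 133]
 [129 129 134 152 156 132  86  70  74 103 138 142 138 134 133 133 133]]
```

View pics/scene3.png

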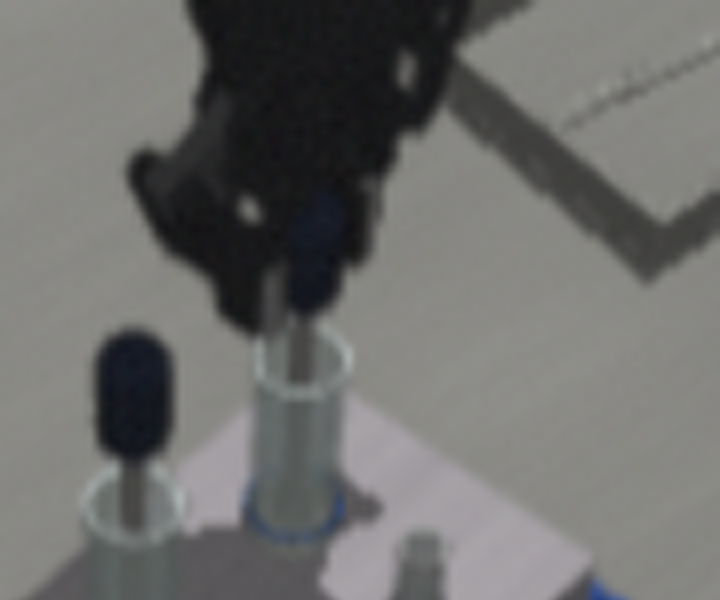

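```bash
python3 -m crank '[[-0.25,[0,0,0],[0,0,0]],[-0.25,[0,0,0],[0,0,0]],[-0.3,[0,0,0],[0,0,0]],[-0.3,[0,0,0],[0,0,0]],[-0.3,[0,0,0],[0,0,0]]]' 20
python3 go.py .533 .099 .206
python3 -m crank '[[-0.34,[0,0,0],[0,0,0]],[-0.34,[0,0,0],[0,0,0]],[-0.38,[0,0,0],[0,0,0]],[-0.38,[0,0,0],[0,0,0]],[-0.38,[0,0,0],[0,0,0]]]' 20
python3 go.py .533 .099 .206
```

```text
clock: 4.8
position: [0.5328, 0.0984, 0.2061]
ee_rot: [0.997, 0.078, 0.0, 0.0]
ft_force: [0.2, -0.4, -0.3]
grip_width: 0.351
pos [0.5328 0.0984 0.2061] shift units [ 0.003 -0.007  0.001]
xhead deg 8.98 z [ 1.e-04 -1.e-04 -1.e+00] F [ 0.23 -0.39 -0.26] w 0.3506546628008485
turn units [ 0. -0. -0.]
clock: 5.3
position: [0.5328, 0.0984, 0.2061]
ee_rot: [0.997, 0.078, 0.0, 0.0]
ft_force: [0.5, -0.3, 0.7]
grip_width: 0.309
pos [0.5328 0.0984 0.2061] shift units [ 0.004 -0.008  0.001]
xhead deg 8.98 z [ 0.e+00 -1.e-04 -1.e+00] F [ 0.49 -0.29  0.65] w 0.3090071149320016
turn units [ 0. -0. -0.]
```

```bash
python3 -m crank '[[-0.42,[0,0,0],[0,0,0]],[-0.46,[0,0,0],[0,0,0]],[-0.6,[0,0,0],[0,0,0]],[-0.6,[0,0,0],[0,0,0]],[-0.6,[0,0,0],[0,0,0]]]' 40
python3 go.py .533 .099 .206
python3 - <<'E'
from h import *
print(manip.get_obs()["torque"])
im=manip.camera("scene"); cv2.imwrite("pics/scene4.png",cv2.resize(im[130:205,310:400],None,fx=8,fy=8,interpolation=cv2.INTER_CUBIC))
E
```

```text
clock: 5.8
position: [0.5328, 0.0986, 0.2062]
ee_rot: [0.997, 0.078, 0.0, -0.0]
ft_force: [0.7, 1.0, 1.8]
grip_width: 0.273
pos [0.5328 0.0986 0.2062] shift units [ 0.003 -0.005  0.003]
xhead deg 8.99 z [ 2.e-04  2.e-04 -1.e+00] F [0.72 1.04 1.76] w 0.27296683765293384
turn units [-0. -0. -0.]
[0.52451624 0.09632402 0.07430278]
```

View pics/scene4.png

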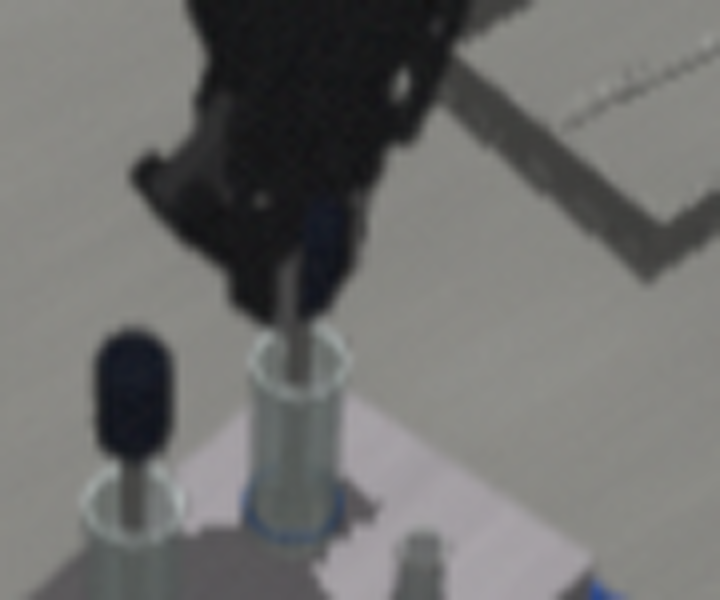

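Gripped (23 mm opening). The moment Mx = 0.52 N·m and the small shift of the rim towards −y both say the glass is pushing the head towards +y, so I'll ease the hand to +y before lifting.

```bash
cat > st.py <<'E'
from workcell import manip
o=manip.get_obs();print(o["clock"],o["position"].round(4),"F",o["ft_force"].round(2),"M",o["torque"].round(3),o["grip_width"].round(3))
E
python3 -m crank '[[-0.6,[0,-0.01,0],[0,0,0]],[-0.6,[0,0,0],[0,0,0]],[-0.6,[0,0,0],[0,0,0]],[-0.6,[0,0,0],[0,0,0]],[-0.6,[0,0,0],[0,0,0]]]' >/dev/null; python3 st.py
python3 -m crank '[[-0.6,[0,-0.01,0],[0,0,0]],[-0.6,[0,0,0],[0,0,0]],[-0.6,[0,0,0],[0,0,0]],[-0.6,[0,0,0],[0,0,0]],[-0.6,[0,0,0],[0,0,0]]]'>/dev/null; python3 st.py
```

```text
Traceback (most recent call last):
  File "st.py", line 2, in <module>
    o=manip.get_obs();print(o["clock"],o["position"].round(4),"F",o["ft_force"].round(2),"M",o["torque"].round(3),o["grip_width"].round(3))
                                                                                                                  ^^^^^^^^^^^^^^^^^^^^^
AttributeError: 'float' object has no attribute 'round'
Traceback (most recent call last):
  File "st.py", line 2, in <module>
    o=manip.get_obs();print(o["clock"],o["position"].round(4),"F",o["ft_force"].round(2),"M",o["torque"].round(3),o["grip_width"].round(3))
                                                                                                                  ^^^^^^^^^^^^^^^^^^^^^
AttributeError: 'float' object has no attribute 'round'
```

```bash
sed -i 's/o\["grip_width"\].round(3)/o["grip_width"]/' st.py; python3 st.py
```

```text
6.85 [0.5327 0.0997 0.2062] F [ 0.71 -2.46  3.74] M [-0.795 -0.066 -0.016] 0.2731780743401972
```

```bash
python3 -m crank '[[-0.6,[0,0.008,0],[0,0,0]],[-0.6,[0,0,0],[0,0,0]],[-0.6,[0,0,0],[0,0,0]],[-0.6,[0,0,0],[0,0,0]],[-0.6,[0,0,0],[0,0,0]]]' >/dev/null; python3 st.py
python3 -m crank '[[-0.6,[0,0,-0.02],[0,0,0]],[-0.6,[0,0,-0.02],[0,0,0]],[-0.6,[0,0,-0.02],[0,0,0]],[-0.6,[0,0,0],[0,0,0]],[-0.6,[0,0,0],[0,0,0]]]'>/dev/null; python3 st.py
```

```text
7.35 [0.5327 0.0994 0.2062] F [ 0.58 -0.45  3.82] M [-0.444 -0.064 -0.014] 0.26779998925520215
7.85 [0.5326 0.0994 0.2108] F [-0.15  0.21 -0.63] M [ 0.012 -0.011 -0.006] 0.2701053469052327
```

The head is free: moments are near zero, and Fz ≈ −0.6 N, which is about the pestle's weight. Continuing slowly up.

```bash
python3 -m crank '[[-0.6,[0,0,-0.04],[0,0,0]],[-0.6,[0,0,-0.04],[0,0,0]],[-0.6,[0,0,-0.04],[0,0,0]],[-0.6,[0,0,-0.04],[0,0,0]],[-0.6,[0,0,-0.02],[0,0,0]]]'>/dev/null; python3 st.py; python3 - <<'E'
from h import *
im=manip.camera("scene"); cv2.imwrite("pics/scene5.png",cv2.resize(im[130:205,310:400],None,fx=8,fy=8,interpolation=cv2.INTER_CUBIC))
E
```

```text
8.35 [0.5328 0.0993 0.2258] F [-0.54  0.4  -0.05] M [-0.008 -0.032  0.009] 0.27035043413308074
```

View pics/scene5.png

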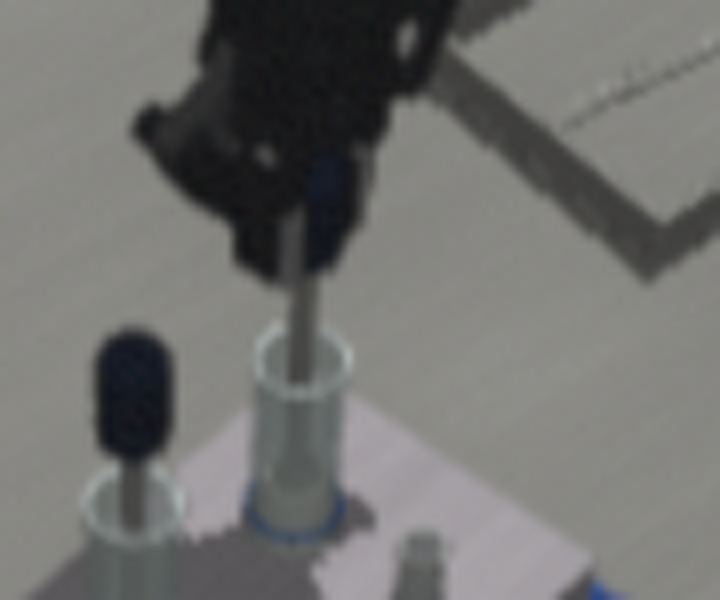

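The pestle has risen about 19 mm. The glass rim stays at crop (303,360) and is seated, the rod is straight, and no side load shows. Continuing.

```bash
python3 -m crank '[[-0.6,[0,0,-0.04],[0,0,0]],[-0.6,[0,0,-0.05],[0,0,0]],[-0.6,[0,0,-0.05],[0,0,0]],[-0.6,[0,0,-0.05],[0,0,0]],[-0.6,[0,0,-0.05],[0,0,0]]]'>/dev/null; python3 st.py; python3 -m crank '[[-0.6,[0,0,-0.05],[0,0,0]],[-0.6,[0,0,-0.05],[0,0,0]],[-0.6,[0,0,-0.05],[0,0,0]],[-0.6,[0,0,-0.05],[0,0,0]],[-0.6,[0,0,-0.05],[0,0,0]]]'>/dev/null; python3 st.py
python3 -m crank '[[-0.6,[0,0,-0.04],[0,0,0]],[-0.6,[0,0,-0.03],[0,0,0]],[-0.6,[0,0,0],[0,0,0]],[-0.6,[0,0,0],[0,0,0]],[-0.6,[0,0,0],[0,0,0]]]'>/dev/null; python3 go.py .5327 .0994 .268;python3 st.py;  python3 - <<'E'
from h import *
im=manip.camera("scene"); cv2.imwrite("pics/scene6.png",cv2.resize(im[130:205,310:400],None,fx=8,fy=8,interpolation=cv2.INTER_CUBIC))
E
```

```text
8.9 [0.5327 0.0993 0.2449] F [-0.04  0.69 -1.01] M [-0.009  0.015 -0.008] 0.2723050725933104
9.4 [0.5327 0.0993 0.2648] F [-0.24  0.36 -1.53] M [-0.008  0.022 -0.008] 0.268769131044772
pos [0.5326 0.0993 0.2699] shift units [ 0.002 -0.002  0.024]
xhead deg 8.98 z [-2.e-04 -1.e-04 -1.e+00] F [-0.69  0.81 -0.74] w 0.2690217304198849
turn units [ 0.     0.    -0.001]
9.9 [0.5326 0.0993 0.2699] F [-0.69  0.81 -0.74] M [-0.002  0.041 -0.006] 0.2690217304198849
```

View pics/scene6.png

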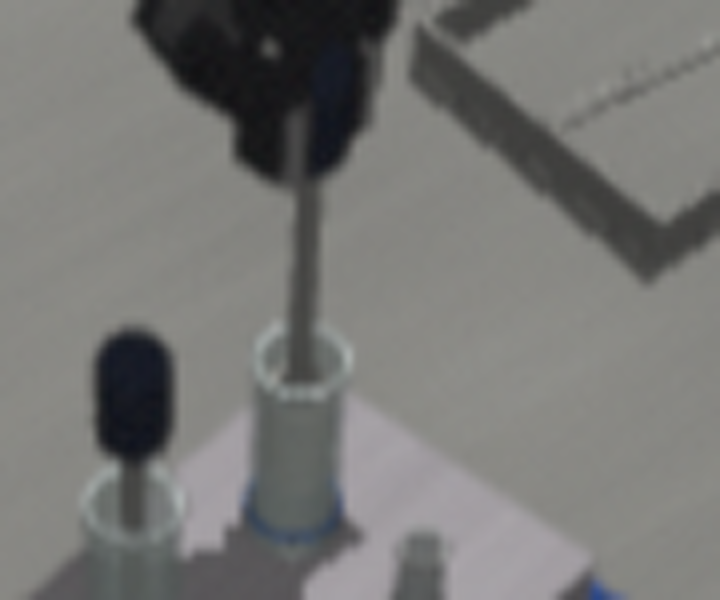

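Drawn up 64 mm. The gap between rim and knob grew as the hand's travel predicts, so there was no slip. The glass rim has not moved and side loads are about zero. Letting it settle, then handing in.

```bash
python3 -m crank '[[-0.6,[0,0,0],[0,0,0]],[-0.6,[0,0,0],[0,0,0]],[-0.6,[0,0,0],[0,0,0]],[-0.6,[0,0,0],[0,0,0]],[-0.6,[0,0,0],[0,0,0]]]'>/dev/null; python3 st.py; python3 -c "
from workcell import manip; print(manip.hand_in())"
```

```text
10.45 [0.5327 0.0993 0.2701] F [-0.08  0.04 -1.65] M [-0.015  0.019 -0.029] 0.26718727639488965
the job is handed in; nothing more can be done
None
```

I gripped the pestle in the grinder beside the only uncapped tube (the one at +y) with 40 N and drew it straight up about 64 mm. That is inside the 44–80 mm window. I handed the job in still holding it, at 10.5 s on the clock; `hand_in` gives no verdict.

**Last checks:**
- **Load:** wrist force was about −1.7 N in z, with almost no side force or moment, so nothing points to binding.
- **Grip and tilt:** the jaws stayed on the knob at about 23 mm opening, and the tool was vertical. I did not measure the pestle's own tilt separately.
- **Glass:** in the scene camera the rim was in the same place at 19 mm and 64 mm of lift. The height comes from the hand's travel, and the gap between rim and knob grew to match, so the knob did not slip.
- **Other things:** I steered clear of the rest of the bench and nothing looked disturbed in the crops I took. I did not check the bystanders one by one.

**What disagreed:** when the jaws first closed they were slightly off centre. The rim shifted by about 1.5 mm, and side moments of up to 0.8 N·m showed while I re-centred the hand. They disappeared once the head left the floor.

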